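Lock up the lino blocks for printing

ROBOT

A 6-joint arm with a two-finger parallel gripper is mounted at the origin on the work surface. World frame = base frame: x ahead of the robot, y to its left, z up, the work surface at z = 0. Lengths are in mm, angles in rad, forces in N, time in s.
With the tool pointing down it reaches from about 275 to 750 mm from the base axis. Payload 10.2 kg.
Tool frame: the origin (TCP) lies midway between the tips of the shut fingers; the grasp point (between the pads) lies 19 mm behind it; z points along the fingers, y is the line along which they close (so a half turn about z gives the same grasp; the last joint's range is limited). The gripper opens to 85 mm and grips with 20 to 120 N. Pads are 22 mm wide; open, the fingers measure 114 mm over their backs; the gripper's body (76 mm by 85 mm) begins 54 mm behind the grasp point. The pads swing forward as they close: fully open they stand 13 mm farther back than shut.
Start: joints at [1.071, 0.313, 1.498, -0, 1.331, -0.223], TCP at [143.484, 505.018, 231.294] pointing down, gripper open.
Joint ranges: [-2.94, 2.94], [-0.97, 2.17], [0.19, 2.56], [-1.23, 4.37], [0.02, 3.11], [-2.88, 2.88]. Speed limits (rad/s): [2.39, 2.39, 3.01, 3.14, 3.14, 3.14].

INTERFACE

Orientations are given as a 3x3 rotation matrix whose columns are the frame's x, y, z axes.
In Python, from workcell import manip, cams, order gives the robot as it stands. The module is installed in compiled form; this text tells all that it offers.
- The arm moves only by the shell command python3 -m creep 'ROWS' [FORCE]. ROWS is JSON, a list of rows, each a list of 5 numbers: the shift along the tool's x, y, z in cm, then the turn about the tool's z in degrees, then the closure, from 0 (fully open) to 1 (shut). A call has 1 to 20 rows; each row shifts and turns the commanded pose from where the row before left it, along the tool's axes as they then stand; what a row does not reach is not made up. A row lasts 1/12 s, in which the tool goes at most 41.7 mm and 7.16 degrees, less where a joint would pass 70% of its speed; a pose out of reach is approached as far as the arm can. A call with a gripper value outside its range is refused whole. The fingers move at their own pace and stop on an object; FORCE is the grip in N (left out, the last holds). Time passes only in rows, so rows that do not move let the fingers close. It gives the time, the measured TCP pose, the force, the opening and the grip force at its end, in the units of the state.
- manip.get_obs(): the state, without advancing time (a new reading comes with each control period).
- cams.grab_frame(name): name is "scene" or "top"; returns (picture, depth): 420x560x3 uint8, red, green, blue; 420x560 float32, mm along the optical axis (not along the pixel's ray), 0 where there is no reading.
- cams.camera_params(name): a dict with "fx", "fy", "cx", "cy" (pixels), "k1" (the pictures are not rectified: a ray, as slopes to the right and down, at radius r is drawn at 1 + k1 r^2 times it, then the intrinsics apply), "extrinsics" (4x4, takes a point from camera to world coordinates). Camera axes: x right, y up, looking along -z (the intrinsics and any distortion apply to the point x, -y, -z); pixel columns grow to the right and rows downward; lengths in mm; the calibration is good to about 2 mm. A picture is of the moment at which its call begins. camera_params takes no time and is no camera call.
- order.finish_job(): hands the job in; it is judged then, once.
The state is a dict: "clock": time; "q": joint angles; "qd": joint speeds; "joint_efforts": joint torques, N m; "tcp_pos": TCP position; "tcp_rot": TCP orientation; "ft_force": force on the tool from outside, world axes, zero at the start; "torque": the same for the moment, N m; "gripper_width": opening from 0.0 (shut) to 1.0 (fully open); "grip_force": force on a finger pad.
Only numpy, scipy, OpenCV 4.12 (cv2) and the standard library are available. Lean on these libraries where they do the work, as an engineer would, in place of code of your own. Each camera call takes 0.05 s, during which the arm holds its last target. There are 200 camera calls.

TASK

Get the lock-up board ready for printing: put the lino cutters left lying on and before it away in the tin, and set all the printing blocks in one row on the board, lengthways across the row and lino face up, closed up from the stop rail, making the row up to four pieces with plain fillers. Then drive the wedge, thin end first and straight side along the row, into the gap between the row and the slanted rail firmly, so that it presses the rail well out on its rubber backing and locks the row tight, and leave it so; fillers that are not needed go in the cardboard box. Do not tip the ink jar over.

Things in the scene. Friction and masses are not known exactly. Their poses are not given: they have to be found in the camera images.
- board: Wooden lock-up board, fixed. Origin on its underside, z up. Base plate 8 mm thick, x -85 to +55, y -102 to +112 mm. Stop rail along the -y end: inner face at y = -78 mm, top 36 mm above the table. Low fence at the +x side: inner face x = +30 mm, 12 mm thick, y -78 to +53, top only 5 mm above the base plate; it keeps the row from sliding to +x. The -x side is open.
- row_mid (a point): Middle of the row on top of the base plate (board x 0, y -10 mm); board's axes. The row runs along y from the stop rail: four pieces side by side, each with its 56 mm length along x, fill board y -78 to +58 mm (centres at -61, -27, +7 and +41 mm, x = 0).
- wedge_rail (a joint): Give of the slanted rail at the board's +y end, in metres: 0 at rest, up to 0.006 pressed outwards (board +y) against its rubber backing, about 1.2 N per mm. A driven wedge holds it pressed: the row is locked tight at 2 mm or more.
- rail_face (a point): Middle of the slanted rail's inner face (board x +5, y +68 mm at rest), half-way up; board's axes. Rail top 36 mm above the table. Its inner face runs straight from (x -40, y +74) to (x +50, y +62) mm at rest, the same taper as the wedge.
- gap_mouth (a point): Middle of the mouth of the gap between a closed-up row of four and the slanted rail, on the base plate (board x -40, y +66 mm); board's axes. The gap is 16 mm wide here and narrows by 1 mm per 7.5 mm. The wedge goes in along +x, thin end first. It meets the rail with its butt's centre at about board x = -102, y = +69 mm; 22 mm farther, at x = -80, it has pressed the rail out 3 mm.
- wedge_butt (a point): Wooden wedge lying flat, 125 mm long, 28 mm tall, about 60 g. Point: centre of its parallel-sided butt (35 mm long, 22 mm wide: grip here across y), half-way up, 17.5 mm from the butt end. x axis points to the thin end. Driving it in takes a firm push along +x, about 10 to 20 N, for instance on the butt end; friction then holds it.
- wedge_tip (a point): Centre of the wedge's thin end (10 mm thick), half-way up, 107.5 mm ahead of and 6 mm to the -y side of the butt's centre. The wedge's -y side is straight (11 mm from the butt's centre line) and goes along the row; its +y side slants from the butt to the thin end over 90 mm and goes along the slanted rail.
- cutter1_grip (a point): Lino cutter (a dark wooden bulb handle with a thin steel shaft), 115 mm long, 40 g, lying on the board or in front of it. Point: centre of the handle (75 mm long, 21 mm wide and high), half-way up. x axis from the handle's end to the blade; the shaft reaches 77 mm ahead of this point, the handle 37 mm behind it.
- cutter2_grip (a point): A second lino cutter, the same as the first; any of the three may be absent.
- cutter3_grip (a point): A third lino cutter, the same as the first; any of the three may be absent.
- tin: Open aluminium tin for the cutters, fixed: outside 180 mm (x) by 160 mm (y), 35 mm tall, walls and floor 4 mm. Origin under its centre on the table.
- carton: Open cardboard box for the spare fillers, fixed: outside 160 x 160 mm, 45 mm tall, walls and floor 5 mm. Origin under its centre on the table.
- ink_jar: Bystander: a small ink jar, 48 mm across, 60 mm tall, standing upright; origin under its centre.
- print1_mid (a point): Printing block 1 (may be absent): light wood with a grey lino face cut in relief on top; lies flat with its underside down at the start; 56 mm long (its x axis), 34 mm wide (y), 26 mm tall, 45 g. Point: its centre, half-way up; its z axis points out of the printing face.
- print2_mid (a point): Printing block 2 (may be absent): light wood with a grey lino face cut in relief on top; lies flat with its underside down at the start; 56 mm long (its x axis), 34 mm wide (y), 26 mm tall, 45 g. Point: its centre, half-way up; its z axis points out of the printing face.
- print3_mid (a point): Printing block 3 (may be absent): light wood with a grey lino face cut in relief on top; lies flat with its underside down at the start; 56 mm long (its x axis), 34 mm wide (y), 26 mm tall, 45 g. Point: its centre, half-way up; its z axis points out of the printing face.
- print4_mid (a point): Printing block 4 (may be absent): light wood with a grey lino face cut in relief on top; lies flat with its underside down at the start; 56 mm long (its x axis), 34 mm wide (y), 26 mm tall, 45 g. Point: its centre, half-way up; its z axis points out of the printing face.
- filler1_mid (a point): Filler 1: plain light-wood piece without a lino face; lies flat with its underside down at the start; 56 mm long (its x axis), 34 mm wide (y), 20 mm tall, 35 g. Point: its centre, half-way up.
- filler2_mid (a point): Filler 2: plain light-wood piece without a lino face; lies flat with its underside down at the start; 56 mm long (its x axis), 34 mm wide (y), 20 mm tall, 35 g. Point: its centre, half-way up.
Mind the look-alikes: they are no part of the job. Leave any green look-alike of the carton alone.

How it is judged (in metres and radians):
On the way, in this order (a step that is already met when the one before it is completed fails the run):
1. all the printing blocks stand in the row on the board, face up and square, with the wedge not yet driven in (x of print1_mid in the frame of board between -0.014 and 0.01 m and y of print1_mid in the frame of board between -0.067 and 0.047 m and z of print1_mid in the frame of board between 0.012 and 0.027 m and angle between the x axis of each of print1_mid, print2_mid, print3_mid, print4_mid and the x axis of board, either way round below 0.12 rad and angle between each of print1_mid, print2_mid, print3_mid, print4_mid's own z axis and vertical below 0.12 rad and x of print2_mid in the frame of board between -0.014 and 0.01 m and y of print2_mid in the frame of board between -0.067 and 0.047 m and z of print2_mid in the frame of board between 0.012 and 0.027 m and x of print3_mid in the frame of board between -0.014 and 0.01 m and y of print3_mid in the frame of board between -0.067 and 0.047 m and z of print3_mid in the frame of board between 0.012 and 0.027 m and x of print4_mid in the frame of board between -0.014 and 0.01 m and y of print4_mid in the frame of board between -0.067 and 0.047 m and z of print4_mid in the frame of board between 0.012 and 0.027 m and not (x of wedge_butt in the frame of board between -0.105 and -0.052 m and y of wedge_butt in the frame of board between 0.053 and 0.088 m and z of wedge_butt in the frame of board between 0.012 and 0.03 m and angle between the x axis of wedge_butt and the x axis of board, either way round below 0.1 rad and x of wedge_tip in the frame of board above 0 m and angle between wedge_butt's own z axis and vertical below 0.1 rad and value of joint wedge_rail above 0.002 m)), for 0.2 s.
2. the wedge is driven in between the row and the slanted rail and presses the rail out (x of wedge_butt in the frame of board between -0.105 and -0.052 m and y of wedge_butt in the frame of board between 0.053 and 0.088 m and z of wedge_butt in the frame of board between 0.012 and 0.03 m and angle between the x axis of wedge_butt and the x axis of board, either way round below 0.1 rad and x of wedge_tip in the frame of board above 0 m and angle between wedge_butt's own z axis and vertical below 0.1 rad and value of joint wedge_rail above 0.002 m), for 0.2 s.
At the end, for the whole second after the job is handed in: Blocks in the row face up, within about 10 mm and 0.12 rad of square; fillers in the row likewise or in the cardboard box; cutters in the tin; wedge square in the gap (0.1 rad), its butt's centre 52 to 105 mm short of the board's origin, the rail pressed out over 2 mm; all at rest (all of step 2 and x of print1_mid in the frame of board between -0.014 and 0.01 m and y of print1_mid in the frame of board between -0.067 and 0.047 m and z of print1_mid in the frame of board between 0.012 and 0.027 m and angle between the x axis of each of print1_mid, print2_mid, print3_mid, print4_mid and the x axis of board, either way round below 0.12 rad and angle between each of print1_mid, print2_mid, print3_mid, print4_mid's own z axis and vertical below 0.12 rad and x of print2_mid in the frame of board between -0.014 and 0.01 m and y of print2_mid in the frame of board between -0.067 and 0.047 m and z of print2_mid in the frame of board between 0.012 and 0.027 m and x of print3_mid in the frame of board between -0.014 and 0.01 m and y of print3_mid in the frame of board between -0.067 and 0.047 m and z of print3_mid in the frame of board between 0.012 and 0.027 m and x of print4_mid in the frame of board between -0.014 and 0.01 m and y of print4_mid in the frame of board between -0.067 and 0.047 m and z of print4_mid in the frame of board between 0.012 and 0.027 m and ((x of filler1_mid in the frame of board between -0.014 and 0.01 m and y of filler1_mid in the frame of board between -0.067 and 0.047 m and z of filler1_mid in the frame of board between 0.012 and 0.027 m and angle between the x axis of filler1_mid and the x axis of board, either way round below 0.12 rad and angle between filler1_mid's own z axis and vertical below 0.12 rad) or (x of filler1_mid in the frame of carton between -0.075 and 0.075 m and y of filler1_mid in the frame of carton between -0.075 and 0.075 m and z of filler1_mid in the frame of carton between 0 and 0.05 m)) and ((x of filler2_mid in the frame of board between -0.014 and 0.01 m and y of filler2_mid in the frame of board between -0.067 and 0.047 m and z of filler2_mid in the frame of board between 0.012 and 0.027 m and angle between the x axis of filler2_mid and the x axis of board, either way round below 0.12 rad and angle between filler2_mid's own z axis and vertical below 0.12 rad) or (x of filler2_mid in the frame of carton between -0.075 and 0.075 m and y of filler2_mid in the frame of carton between -0.075 and 0.075 m and z of filler2_mid in the frame of carton between 0 and 0.05 m)) and x of cutter1_grip in the frame of tin between -0.086 and 0.086 m and y of cutter1_grip in the frame of tin between -0.076 and 0.076 m and z of cutter1_grip in the frame of tin between 0 and 0.035 m and x of cutter2_grip in the frame of tin between -0.086 and 0.086 m and y of cutter2_grip in the frame of tin between -0.076 and 0.076 m and z of cutter2_grip in the frame of tin between 0 and 0.035 m and x of cutter3_grip in the frame of tin between -0.086 and 0.086 m and y of cutter3_grip in the frame of tin between -0.076 and 0.076 m and z of cutter3_grip in the frame of tin between 0 and 0.035 m and linear speed of each of print1, print2, print3, print4, filler1, filler2, cutter1, cutter2, cutter3, wedge below 0.02 m/s); the robot touches nothing.
It fails at once if the ink jar is tipped over (angle between ink_jar's own z axis and vertical above 0.5 rad).
Of print1, print2, print3, print4 only 2 to 4 are there at a start; the rules pass over those that are not, and their reading is None.
Of cutter1, cutter2, cutter3 only 2 to 3 are there at a start; the rules pass over those that are not, and their reading is None.
At some moment in a run one of print1, print2, print3, print4, filler1, filler2, wedge may be knocked a few centimetres aside while the robot is not near it.
It also fails if it takes over 210 s, if anything falls off the work surface, if the arm or the gripper's body presses on something with over 40 N, if the wrist force passes 120 N, or if a joint passes its speed limit or range.

## Working session

There is one attempt and no reset: what is moved stays moved. The work goes in short steps, Python scripts to look and compute and a shell command to move; the robot and the scene stay as the last step left them, time stands still between calls to the robot, and variables do not carry over. Pictures are saved under pics/ and viewed, at most 14 in all, crops included, and the job is handed in when it is done.

```bash
mkdir -p pics
cat > h.py <<'E'
import numpy as np, cv2
from workcell import manip, cams, order
def grab(n,name=None):
    p,d=cams.grab_frame(n)
    if name: cv2.imwrite(f'pics/{name}.png',cv2.cvtColor(p,cv2.COLOR_RGB2BGR))
    return p,d
def K(n):
    c=cams.camera_params(n); return c,np.array([[c['fx'],0,c['cx']],[0,c['fy'],c['cy']],[0,0,1.]]),np.array([c['k1'],0,0,0.])
def rays(n,uv):
    c,k,D=K(n); E=np.array(c['extrinsics'])
    s=cv2.undistortPoints(np.array(uv,float).reshape(-1,1,2),k,D).reshape(-1,2)
    d=np.c_[s[:,0],-s[:,1],-np.ones(len(s))]
    return E[:3,3],d@E[:3,:3].T
def onz(n,uv,z):
    o,d=rays(n,uv); return o+d*((z-o[2])/d[:,2])[:,None]
def cloud(n,depth):
    h,w=depth.shape; v,u=np.mgrid[:h,:w]
    o,d=rays(n,np.c_[u.ravel(),v.ravel()]); P=o+d*depth.reshape(-1,1)
    P[depth.ravel()==0]=np.nan
    return P.reshape(h,w,3)
E
python3 - <<'E'
from h import *
for n in('scene','top'):
    p,d=grab(n,n+'0'); np.save(n+'0.npy',d); np.save(n+'p0.npy',p)
    print(n,np.round(cams.camera_params(n)['extrinsics'],3).tolist(),K(n)[0]['fx'],K(n)[0]['k1'])
s=manip.get_obs();print(s['clock'],s['tcp_pos'],np.round(s['tcp_rot'],3).tolist(),s['gripper_width'])
E
```

```text
scene [[0.164, -0.716, 0.679, 1220.875], [0.986, 0.129, -0.103, -112.642], [-0.013, 0.686, 0.727, 888.366], [0.0, 0.0, 0.0, 1.0]] 457.4983659871284 0.0032659676739390064
top [[-0.002, 0.997, -0.081, 356.907], [-1.0, -0.002, -0.003, 1.944], [-0.003, 0.081, 0.997, 1418.339], [0.0, 0.0, 0.0, 1.0]] 540.3279209697821 -0.21394770992636067
0.1 [143.37116358 504.79293281 230.79558562] [[-0.962, 0.273, -0.001], [0.273, 0.962, -0.001], [0.0, -0.001, -1.0]] 0.9991643493533345
```

View pics/top0.png

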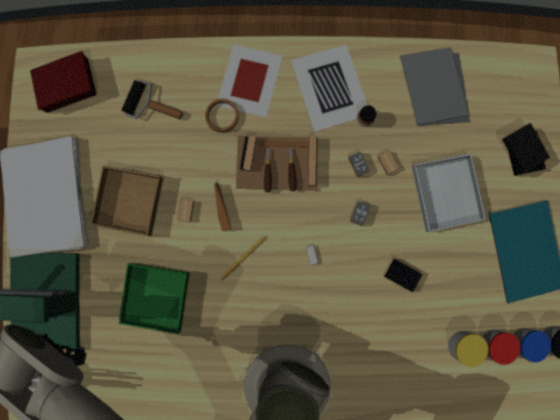

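View pics/scene0.png

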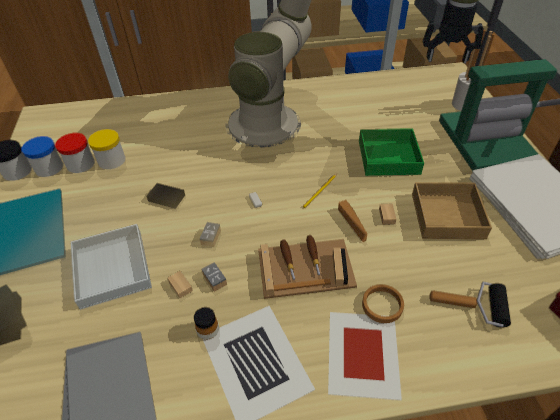

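The top view shows the board at (277,162), with the stop rail at (312,160) and the slanted rail at (248,153). Two cutters lie at (268,170) and (292,170). There are two lino blocks at (360,164) and (361,213), and two fillers at (388,162) and (186,210). The wedge is at (223,206), the tin at (449,193), the carton at (128,201) and the jar at (368,115). Both fillers are needed for the row.

```bash
cat > seg.py <<'E'
from h import *
def segs(n,depth,lo=12,xr=(250,720),yr=(-450,450),minA=150):
    P=cloud(n,depth)
    m=(P[...,2]>lo)&(P[...,0]>xr[0])&(P[...,0]<xr[1])&(P[...,1]>yr[0])&(P[...,1]<yr[1])&(P[...,2]<90)
    k,l,st,c=cv2.connectedComponentsWithStats(m.astype(np.uint8),connectivity=4)
    out=[]
    for i in range(1,k):
        if st[i,4]<40: continue
        Q=P[l==i]; z=np.percentile(Q[:,2],80)
        T=Q[Q[:,2]>z-5]
        r=cv2.minAreaRect(T[:,:2].astype(np.float32))
        (cx,cy),(a,b),t=r
        if a<b: a,b=b,a; t+=90
        out.append((c[i].round(),cx,cy,z,a,b,(t+90)%180-90,len(T)))
    return out
if __name__=='__main__':
    for n in('top','scene'):
        print(n)
        for s in segs(n,np.load(n+'0.npy')): print(s[0],*np.round(s[1:],1))
    P=cloud('top',np.load('top0.npy'))
    for uv in [(340,240),(250,240),(330,100)]: print(P[uv[1],uv[0]].round(1))
    p=np.load('topp0.npy'); crop=cv2.resize(p[120:230,170:410],None,fx=3.2,fy=3.2,interpolation=cv2.INTER_CUBIC)
    cv2.imwrite('pics/crop1.png',cv2.convertScaleAbs(crop[...,::-1],alpha=1.7))
E
python3 seg.py
```

```text
top
[366. 117.] 705.0 -212.7 61.1 42.3 29.6 89.6 150.0
[221. 124.] 697.0 172.2 21.2 86.1 42.7 -88.5 106.0
[247. 153.] 613.9 101.1 37.3 91.2 28.3 -8.9 282.0
[311. 160.] 591.4 -67.4 37.8 129.0 18.1 -2.0 282.0
[284. 144.] 639.1 6.5 15.4 44.9 11.1 89.3 43.0
[292. 173.] 568.2 -13.7 28.2 110.8 18.9 5.0 163.0
[267. 175.] 564.3 48.3 28.4 108.6 18.2 0.2 168.0
[388. 162.] 590.8 -269.1 22.4 55.8 36.0 26.8 228.0
[359. 164.] 585.5 -191.0 27.9 56.6 35.4 24.3 216.0
[427. 192.] 504.8 -407.6 36.1 180.5 115.8 10.4 214.0
[146. 201.] 485.9 402.0 45.4 161.0 124.6 -10.2 267.0
[221. 209.] 473.2 173.3 30.0 125.1 22.2 14.9 275.0
[185. 210.] 463.7 265.0 22.2 55.8 34.7 -8.4 237.0
[361. 213.] 454.2 -193.2 27.8 56.7 34.6 -21.9 239.0
[312. 254.] 348.4 -67.3 15.8 46.8 18.1 17.8 82.0
[403. 275.] 292.7 -305.3 24.4 85.4 56.2 61.4 544.0
[152. 275.] 276.4 340.3 45.2 161.9 76.8 81.2 204.0
scene
[395. 165.] 279.5 340.1 42.0 160.9 79.0 82.7 232.0
[437. 212.] 485.9 403.1 42.2 164.8 121.6 -9.8 388.0
[165. 194.] 293.5 -304.5 22.7 86.9 60.8 61.3 463.0
[352. 217.] 475.2 173.5 28.6 127.0 24.3 14.2 278.0
[387. 212.] 465.7 266.7 20.9 58.0 34.1 -10.4 215.0
[210. 232.] 455.8 -191.6 26.2 58.5 35.6 -21.0 251.0
[125. 265.] 505.8 -408.0 33.5 183.3 116.0 10.9 344.0
[313. 251.] 568.5 50.5 27.8 110.6 19.0 1.0 175.0
[287. 256.] 562.2 -14.2 27.3 95.7 18.1 2.5 189.0
[267. 270.] 593.2 -66.1 36.7 129.2 18.0 -1.8 356.0
[340. 266.] 614.3 102.0 36.4 96.0 28.0 -9.5 364.0
[214. 275.] 585.4 -189.6 26.1 58.2 34.7 25.3 314.0
[179. 282.] 591.8 -267.8 20.8 58.8 33.8 26.8 308.0
[307. 283.] 641.7 16.7 14.5 54.6 12.3 89.5 65.0
[380. 291.] 696.9 172.6 19.2 87.7 44.1 -89.5 205.0
[205. 314.] 706.1 -210.5 60.6 40.9 27.0 89.5 203.0
[ 386.  -141.5   -0. ]
[386.5  94.8   2.9]
[ 762.2 -119.2    4. ]
```

View pics/crop1.png

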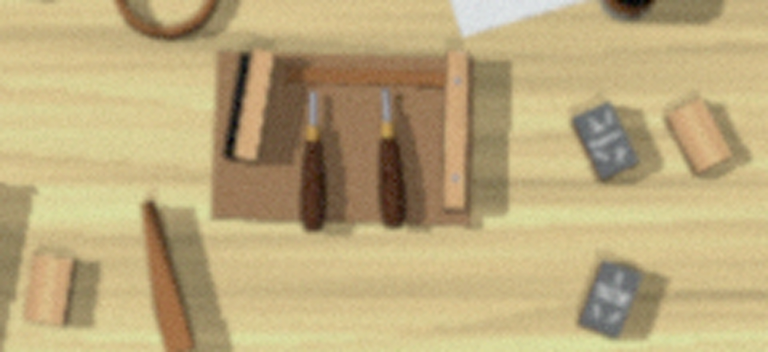

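The crop confirms two cutters, blades towards +x, with handle middles at about (313,185) and (391,185) in the crop. The wedge's thin end is up, towards +x, at (150,205). Next I fit the board and the tin.

```bash
cat > plan.py <<'E'
import sys
from h import *
# usage: plan.py x y z theta(deg, tool x axis; mod 180)
def plan(x,y,z,th=None):
    s=manip.get_obs(); R=np.array(s['tcp_rot']); p=np.array(s['tcp_pos'])
    t0=np.degrees(np.arctan2(R[1,0],R[0,0])); d=R.T@(np.array([x,y,z])-p)/10
    turn=0 if th is None else -((th-t0+90)%180-90)
    print('clock %.1f'%s['clock'],'tcp',p.round(1),'th %.1f'%t0,'q6 %.2f'%s['q'][5],'shift cm',d.round(2),'turn %.1f'%turn)
if __name__=='__main__': plan(*map(float,sys.argv[1:]))
E
python3 - <<'E'
from h import *
for n in('top','scene'):
    P=cloud(n,np.load(n+'0.npy')); p=np.load(n+'p0.npy').astype(int)
    # tin rim
    Q=P[(P[...,2]>29)&(P[...,2]<42)&(P[...,0]>390)&(P[...,0]<620)&(P[...,1]<-330)&(P[...,1]>-525)]
    print(n,'tin',cv2.minAreaRect(Q[:,:2].astype(np.float32)),len(Q))
    # stop rail / slanted rail edges
    for nm,yr in(('stop',(-85,-50)),('slant',(80,125))):
        m=(P[...,2]>33)&(P[...,2]<41)&(P[...,0]>500)&(P[...,0]<680)&(P[...,1]>yr[0])&(P[...,1]<yr[1])
        Q=P[m][:,:2]; b=np.round(Q[:,0]/8)
        e=np.array([[Q[b==k][:,0].mean(),Q[b==k][:,1].min(),Q[b==k][:,1].max()] for k in np.unique(b) if (b==k).sum()>5])
        print(nm,'x',Q[:,0].min().round(1),Q[:,0].max().round(1),'ymin fit',np.polyfit(e[:,0]-605,e[:,1],1).round(3),'ymax fit',np.polyfit(e[:,0]-605,e[:,2],1).round(3))
    # plate by colour at z=8: dark brown, low brightness
    h,w=p.shape[:2]; v,u=np.mgrid[:h,:w]; G=onz(n,np.c_[u.ravel(),v.ravel()],8).reshape(h,w,3)
    roi=(G[...,0]>505)&(G[...,0]<680)&(G[...,1]>-100)&(G[...,1]<150)
    print('plate rgb',np.median(p[roi&(abs(G[...,0]-590)<15)&(abs(G[...,1]-15)<15)],0),'table',np.median(p[(abs(G[...,0]-400)<20)&(abs(G[...,1]+100)<20)],0))
    m=(roi&(p[...,0]<(115 if 1 else 0))&(p[...,0]-p[...,2]<60)&(p[...,1]<90)).astype(np.uint8)
    m=cv2.morphologyEx(m,cv2.MORPH_CLOSE,np.ones((5,5)))
    # left edge of plate (max y), bottom edge (min x)
    for x0 in(530,545,560): 
        s=G[(m>0)&(abs(G[...,0]-x0)<4)]; print('ymax at x',x0,s[:,1].max().round(1) if len(s) else None)
    for y0 in(-40,15,80,110):
        s=G[(m>0)&(abs(G[...,1]-y0)<4)]; print('x range at y',y0,s[:,0].min().round(1),s[:,0].max().round(1))
    # fence
    s=P[(P[...,2]>11)&(P[...,2]<18)&(P[...,0]>625)&(P[...,0]<660)&(P[...,1]>-55)&(P[...,1]<78)]; print('fence',len(s),s[:,0].mean(),np.percentile(s[:,0],[3,97]))
E
python3 plan.py 550 49 200 180
```

```text
top tin ((510.198974609375, -430.56072998046875), (180.06640625, 163.7119903564453), 11.402487754821777) 444
stop x 526.9 655.9 ymin fit [-3.4000e-02 -7.5615e+01] ymax fit [-4.0000e-02 -6.0056e+01]
slant x 567.0 659.3 ymin fit [-0.163 89.324] ymax fit [ -0.169 115.437]
plate rgb [90. 70. 51.] table [128. 126.  92.]
ymax at x 530 131.8
ymax at x 545 131.9
ymax at x 560 132.0
x range at y -40 514.7 659.2
x range at y 15 514.8 659.3
x range at y 80 522.9 673.2
x range at y 110 525.7 667.9
fence 227 641.1730929201186 [626.23346602 657.68907693]
scene tin ((509.97705078125, -430.1422119140625), (184.1908721923828, 160.58547973632812), 11.23187255859375) 606
stop x 528.4 657.8 ymin fit [-3.4000e-02 -7.4449e+01] ymax fit [-2.3000e-02 -5.8409e+01]
slant x 568.4 662.1 ymin fit [-0.164 89.687] ymax fit [ -0.124 115.427]
plate rgb [134. 104.  69.] table [179. 163. 116.]
ymax at x 530 62.6
ymax at x 545 61.8
ymax at x 560 128.3
x range at y -40 521.7 663.8
x range at y 15 645.8 665.3
x range at y 80 566.7 666.3
x range at y 110 594.6 668.4
fence 232 641.329617412539 [634.55167521 648.66364232]
clock 0.1 tcp [143.4 504.8 230.8] th 164.1 q6 -0.22 shift cm [-51.57 -32.73   3.1 ] turn -15.9
```

```bash
python3 -m creep '[[0,0,0,-5.3,0],[0,0,0,-5.3,0],[0,0,0,-5.3,0],[-2.4,-2.68,0.5,0,0],[-2.4,-2.68,0.5,0,0],[-2.4,-2.68,0.5,0,0],[-2.4,-2.68,0.5,0,0],[-2.4,-2.68,0.5,0,0],[-2.4,-2.68,0.5,0,0],[-2.4,-2.68,0.5,0,0],[-2.4,-2.68,0.5,0,0],[-2.4,-2.68,0.5,0,0],[-2.4,-2.68,0.5,0,0],[-2.4,-2.68,0.5,0,0],[-2.4,-2.68,0.5,0,0],[-2.4,-2.68,0.5,0,0],[-2.4,-2.68,0.5,0,0],[-2.4,-2.68,0.5,0,0],[-2.4,-2.68,0.5,0,0],[-2.4,-2.68,0.5,0,0]]' 40; python3 plan.py 549.5 49.2 12 180
```

```text
clock: 1.77
tcp_pos: [552.6, 48.1, 145.7]
tcp_rot: [[-1.0, -0.0, -0.001], [-0.0, 1.0, 0.0], [0.001, 0.0, -1.0]]
ft_force: [0.2, 0.5, 0.9]
gripper_width: 1.0
grip_force: 0.0
clock 1.8 tcp [552.6  48.1 145.7] th -180.0 q6 -1.70 shift cm [ 0.3   0.11 13.37] turn 0.0
```

```bash
python3 -m creep '[[0.3,0.1,0,0,0],[0,0,0,7,0],[0,0,0,7,0],[0,0,0,7,0],[0,0,0,7,0],[0,0,0,7,0],[0,0,0,7,0],[0,0,0,7,0],[0,0,0,7,0],[0,0,0,7,0],[0,0,0,7,0],[0,0,0,7,0],[0,0,0,7,0],[0,0,0,7,0],[0,0,0,7,0],[0,0,0,7,0],[0,0,0,7,0],[0,0,0,7,0],[0,0,0,7,0],[0,0,0,7,0]]' >/dev/null;  python3 -m creep '[[0,0,0,7,0],[0,0,0,7,0],[0,0,0,7,0],[0,0,0,7,0],[0,0,0,7,0],[0,0,0,7,0],[0,0,0,5,0],[0,0,0,0,0]]';python3 plan.py 549.5 49.2 11 0
```

```text
clock: 4.1
tcp_pos: [548.5, 50.9, 146.0]
tcp_rot: [[1.0, -0.002, -0.001], [-0.002, -1.0, 0.0], [-0.001, -0.0, -1.0]]
ft_force: [0.1, -0.4, 0.4]
gripper_width: 1.001
grip_force: 0.0
clock 4.1 tcp [548.5  50.9 146. ] th -0.1 q6 1.45 shift cm [ 0.11  0.17 13.5 ] turn -0.1
```

```bash
python3 -m creep '[[0.1,0.17,1,0,0.45],[0,0,3,0,0.45],[0,0,3,0,0.45],[0,0,3,0,0.45],[0,0,2,0,0.45],[0,0,1,0,0.45],[0,0,0.5,0,0.45],[0,0,0,0,0.45],[0,0,0,0,0.9],[0,0,0,0,0.9],[0,0,0,0,0.9],[0,0,0,0,0.9],[0,0,0,0,0.9]]' 40;python3 plan.py 487 -399 80 11.3
```

```text
clock: 5.18
tcp_pos: [550.7, 48.9, 12.7]
tcp_rot: [[1.0, 0.001, 0.003], [0.001, -1.0, -0.0], [0.003, 0.0, -1.0]]
ft_force: [-0.2, 0.2, 5.9]
gripper_width: 0.234
grip_force: 40.2
clock 5.2 tcp [550.7  48.9  12.7] th 0.1 q6 1.45 shift cm [-6.39 44.79 -6.74] turn -11.2
```

```bash
python3 -m creep '[[0,0,-3,0,0.9],[0,0,-3.5,0,0.9],[0,0,-3.5,0,0.9],[-0.47,3.25,0,0,0.9],[-0.47,3.25,0,0,0.9],[-0.47,3.25,0,0,0.9],[-0.47,3.25,0,0,0.9],[-0.47,3.25,0,0,0.9],[-0.47,3.25,0,0,0.9],[-0.47,3.25,0,0,0.9],[-0.47,3.25,0,0,0.9],[-0.47,3.25,0,0,0.9],[-0.47,3.25,0,0,0.9],[-0.47,3.25,0,0,0.9],[-0.47,3.25,0,0,0.9],[-0.47,3.25,0,0,0.9],[-0.47,3.25,0,0,0.9],[0,0,0,-5.6,0.9],[0,0,0,-5.6,0.9],[0,0,0,0,0.9]]'; python3 plan.py 485 -406 12 11.3
```

```text
clock: 6.85
tcp_pos: [484.0, -406.5, 111.4]
tcp_rot: [[0.98, 0.198, 0.0], [0.198, -0.98, -0.0], [0.0, 0.0, -1.0]]
ft_force: [-0.2, 0.5, -0.7]
gripper_width: 0.236
grip_force: 39.4
clock 6.8 tcp [ 484.  -406.5  111.4] th 11.4 q6 0.49 shift cm [ 0.1  -0.03  9.94] turn 0.1
```

```bash
python3 -m creep '[[0,0,3,0,0.9],[0,0,3,0,0.9],[0,0,2.4,0,0.9],[0,0,1,0,0.9],[0,0,0.4,0,0.9],[0,0,0,0,0.5],[0,0,0,0,0.5],[0,0,0,0,0.5],[0,0,-2,0,0.5],[0,0,-3.5,0,0.5],[0,0,-4,0,0.5],[0,0,0,5.6,0.45],[0,0,0,5.6,0.45],[0,0,0,0,0.45]]'; python3 plan.py 551 -15 110 3.5
```

```text
clock: 8.02
tcp_pos: [484.7, -406.4, 110.3]
tcp_rot: [[1.0, -0.003, 0.002], [-0.003, -1.0, -0.002], [0.002, 0.002, -1.0]]
ft_force: [0.9, -0.7, -0.0]
gripper_width: 0.553
grip_force: 0.0
clock 8.0 tcp [ 484.7 -406.4  110.3] th -0.2 q6 0.69 shift cm [  6.51 -39.16  -0.05] turn -3.7
```

```bash
python3 -m creep '[[0.5,-3.01,0,-0.4,0.55],[0.5,-3.01,0,-0.3,0.55],[0.5,-3.01,0,-0.3,0.55],[0.5,-3.01,0,0,0.55],[0.5,-3.01,0,0,0.55],[0.5,-3.01,0,0,0.55],[0.5,-3.01,0,0,0.55],[0.5,-3.01,0,0,0.55],[0.5,-3.01,0,0,0.55],[0.5,-3.01,0,0,0.55],[0.5,-3.01,0,0,0.55],[0.5,-3.01,0,0,0.55],[0.5,-3.01,0,0,0.55],[0,0,0,-2.5,0.55],[0,0,0,0,0.55]]'; python3 plan.py 551 -15 12 3.5
python3 - <<'E'
from h import *
p,d=grab('top','t1'); np.save('t1.npy',d)
from seg import segs
for s in segs('top',d): print(s[0],*np.round(s[1:],1))
E
```

```text
clock: 9.27
tcp_pos: [543.4, -12.4, 108.7]
tcp_rot: [[0.998, 0.068, 0.001], [0.068, -0.998, -0.0], [0.001, 0.0, -1.0]]
ft_force: [0.2, -0.7, 1.1]
gripper_width: 0.453
grip_force: 0.0
clock 9.3 tcp [543.4 -12.4 108.7] th 3.9 q6 1.26 shift cm [0.74 0.31 9.67] turn 0.4
[366. 117.] 705.3 -211.9 61.9 41.9 28.7 86.2 138.0
[220. 124.] 697.2 172.8 22.0 86.5 42.9 88.5 95.0
[247. 153.] 614.2 101.2 36.8 90.9 28.1 -9.8 301.0
[388. 162.] 591.0 -269.2 21.9 55.9 36.0 27.8 238.0
[359. 164.] 585.5 -191.0 27.9 56.0 35.5 24.2 231.0
[427. 193.] 505.1 -407.6 35.8 180.5 115.0 10.5 211.0
[146. 201.] 485.9 402.8 45.5 159.8 124.7 -10.6 268.0
[438. 200.] 499.9 -400.4 25.3 108.5 20.6 12.6 147.0
[221. 209.] 473.7 172.1 30.2 125.5 21.9 13.6 275.0
[185. 210.] 463.4 265.0 22.0 56.2 35.2 -8.5 230.0
[360. 213.] 454.7 -193.3 27.7 56.4 34.9 -22.0 241.0
[312. 254.] 348.8 -66.8 16.1 45.8 18.9 18.1 82.0
[403. 275.] 292.6 -305.7 24.3 85.2 56.3 61.2 545.0
[149. 274.] 276.5 340.4 45.0 160.7 76.6 81.3 177.0
```

Cutter 1 lies in the tin. Next, grasp cutter 2.

```bash
python3 -m creep '[[0.7,0.3,0.6,0,0.55],[0,0,3,0,0.55],[0,0,3,0,0.55],[0,0,2,0,0.55],[0,0,1,0,0.55],[0,0,0,0,0.55],[0,0,0,0,0.9],[0,0,0,0,0.9],[0,0,0,0,0.9],[0,0,0,0,0.9],[0,0,-3,0,0.9],[0,0,-3.5,0,0.9],[0,0,-3.5,0,0.9],[0,0,0,3.5,0.9],[0,0,0,0,0.9]]' 40;python3 plan.py 496 -463 112 0
```

```text
clock: 10.57
tcp_pos: [551.3, -16.5, 114.7]
tcp_rot: [[1.0, -0.001, 0.005], [-0.001, -1.0, -0.001], [0.005, 0.001, -1.0]]
ft_force: [0.2, -0.4, -2.2]
gripper_width: 0.234
grip_force: 41.7
clock 10.6 tcp [551.3 -16.5 114.7] th -0.1 q6 1.33 shift cm [-5.48 44.66  0.29] turn -0.1
```

```bash
python3 -m creep '[[-0.38,3.19,0,0,0.9],[-0.38,3.19,0,0,0.9],[-0.38,3.19,0,0,0.9],[-0.38,3.19,0,0,0.9],[-0.38,3.19,0,0,0.9],[-0.38,3.19,0,0,0.9],[-0.38,3.19,0,0,0.9],[-0.38,3.19,0,0,0.9],[-0.38,3.19,0,0,0.9],[-0.38,3.19,0,0,0.9],[-0.38,3.19,0,0,0.9],[-0.38,3.19,0,0,0.9],[-0.38,3.19,0,0,0.9],[-0.38,3.19,0,0,0.9],[0,0,0,-5.6,0.9],[0,0,0,-5.6,0.9],[0,0,0,0,0.9]]';python3 plan.py 496 -463 12 11.3
```

```text
clock: 11.98
tcp_pos: [496.9, -463.0, 110.8]
tcp_rot: [[0.98, 0.199, -0.001], [0.199, -0.98, 0.002], [-0.001, -0.002, -1.0]]
ft_force: [1.3, -0.1, -0.2]
gripper_width: 0.234
grip_force: 41.7
clock 12.0 tcp [ 496.9 -463.   110.8] th 11.5 q6 0.45 shift cm [-0.08  0.01  9.88] turn 0.2
```

```bash
python3 -m creep '[[0,0,3,0,0.9],[0,0,3,0,0.9],[0,0,2.4,0,0.9],[0,0,1,0,0.9],[0,0,0.4,0,0.9],[0,0,0,0,0.5],[0,0,0,0,0.5],[0,0,0,0,0.5],[0,0,-2,0,0.5],[0,0,-3.5,0,0.5],[0,0,-4,0,0.5],[0,0,0,-7.1,0],[0,0,0,-7.1,0],[0,0,0,-7.1,0],[0,0,0,-7.1,0],[0,0,0,-7.1,0],[0,0,0,-7.1,0],[0,0,0,-7.1,0],[0,0,0,-7.1,0],[0,0,0,0,0]]'; python3 plan.py 455 -192.3 80 68.5
```

```text
clock: 13.65
tcp_pos: [497.8, -463.3, 110.7]
tcp_rot: [[0.37, 0.929, 0.001], [0.929, -0.37, -0.002], [-0.001, 0.002, -1.0]]
ft_force: [0.1, 0.3, -0.4]
gripper_width: 1.0
grip_force: 0.0
clock 13.7 tcp [ 497.8 -463.3  110.7] th 68.3 q6 -0.54 shift cm [ 23.6  -14.01   3.02] turn -0.2
```

```bash
cat > look.py <<'E'
import sys
from seg import *
for n in sys.argv[1:] or ['top']:
    p,d=grab(n)
    print(n)
    for s in segs(n,d):
        if 30<s[4]<130 and s[5]<45 and s[3]<45: print(s[0],*np.round(s[1:],1))
E
python3 look.py top; python3 -m creep '[[2.95,-1.75,0.3,0,0],[2.95,-1.75,0.3,0,0],[2.95,-1.75,0.3,0,0],[2.95,-1.75,0.3,0,0],[2.95,-1.75,0.3,0,0],[2.95,-1.75,0.3,0,0],[2.95,-1.75,0.3,0,0],[2.95,-1.75,0.3,0,0],[0,0,0,0,0]]';python3 plan.py 455 -192.3 3 68.5
```

```text
top
[221. 124.] 697.3 172.0 20.6 85.9 43.4 -88.7 106.0
[247. 153.] 614.2 101.0 37.2 92.3 28.1 -9.4 288.0
[388. 162.] 590.9 -269.3 22.2 55.9 36.1 26.7 233.0
[359. 164.] 585.3 -191.3 27.7 56.5 35.1 25.2 238.0
[438. 196.] 506.0 -398.6 24.2 95.6 20.7 13.0 140.0
[221. 209.] 473.2 173.2 29.9 125.3 22.3 15.0 281.0
[185. 210.] 463.4 264.9 21.7 56.6 35.0 -9.7 239.0
[366. 206.] 474.8 -207.2 27.4 33.1 15.2 39.4 35.0
clock: 14.45
tcp_pos: [454.7, -186.8, 85.3]
tcp_rot: [[0.375, 0.927, -0.002], [0.927, -0.375, 0.002], [0.001, -0.002, -1.0]]
ft_force: [-1.4, 0.3, -0.2]
gripper_width: 1.003
grip_force: 0.0
clock 14.4 tcp [ 454.7 -186.8   85.3] th 68.0 q6 -0.25 shift cm [-0.51  0.26  8.23] turn -0.5
```

```bash
python3 -m creep '[[-0.5,0.25,2,-0.4,0],[0,0,3,0,0],[0,0,2,0,0],[0,0,1.2,0,0],[0,0,0,0,0],[0,0,0,0,0.8],[0,0,0,0,0.8],[0,0,0,0,0.8],[0,0,0,0,0.8]]' 40;python3 plan.py 602 -41 70 88.2
```

```text
clock: 15.2
tcp_pos: [457.1, -197.9, 4.7]
tcp_rot: [[0.368, 0.93, 0.002], [0.93, -0.368, -0.002], [-0.001, 0.003, -1.0]]
ft_force: [-1.1, 0.3, 6.6]
gripper_width: 0.648
grip_force: 43.0
clock 15.2 tcp [ 457.1 -197.9    4.7] th 68.4 q6 -0.27 shift cm [19.92  7.71 -6.52] turn -19.8
```

```bash
python3 -m creep '[[0,0,-2,0,0.8],[0,0,-3,0,0.8],[0,0,-2,0,0.8],[0,0,0,-6.6,0.8],[0,0,0,-6.6,0.8],[0,0,0,-6.6,0.8],[2.69,2.33,0,0,0.8],[2.69,2.33,0,0,0.8],[2.69,2.33,0,0,0.8],[2.69,2.33,0,0,0.8],[2.69,2.33,0,0,0.8],[2.69,2.33,0,0,0.8],[0,0,0,0,0.8],[0,0,0,0,0.8],[0,0,0,0,0.8]]';python3 plan.py 602 -41 14 88.2
```

```text
clock: 16.45
tcp_pos: [600.7, -40.5, 73.5]
tcp_rot: [[0.031, 1.0, -0.0], [1.0, -0.031, -0.0], [-0.0, -0.0, -1.0]]
ft_force: [0.3, -0.9, -1.1]
gripper_width: 0.647
grip_force: 42.9
clock 16.4 tcp [600.7 -40.5  73.5] th 88.2 q6 -0.23 shift cm [-0.04  0.13  5.95] turn 0.0
```

```bash
python3 -m creep '[[0,0.1,2,0,0.8],[0,0,2,0,0.8],[0,0,1.2,0,0.8],[0,0,0.7,0,0.8],[0,0,0.1,0,0.8],[0,0,0,0,0.8],[-0.2,0,0,0,0.8],[-0.2,0,0,0,0.8],[-0.1,0,0,0,0.8],[0,0,0,0,0.8],[0,0,0,0,0.8]]'
```

```text
clock: 17.37
tcp_pos: [601.9, -45.4, 13.5]
tcp_rot: [[0.031, 1.0, 0.0], [1.0, -0.031, -0.0], [-0.0, 0.0, -1.0]]
ft_force: [-0.0, 0.2, -0.1]
gripper_width: 0.646
grip_force: 43.1
```

```bash
python3 -m creep '[[-0.1,0,0.1,0,0.8],[-0.1,0,0,0,0.8],[0,0,0,0,0.8],[0,0,0,0,0.8]]';python3 -m creep '[[-0.1,0,0,0,0.8],[0,0,0,0,0.8],[0,0,0,0,0.8]]'
```

```text
clock: 17.7
tcp_pos: [602.0, -45.7, 12.7]
tcp_rot: [[0.031, 1.0, 0.0], [1.0, -0.031, 0.002], [0.002, 0.0, -1.0]]
ft_force: [0.1, 9.7, 4.7]
gripper_width: 0.649
grip_force: 43.7
clock: 17.95
tcp_pos: [602.0, -45.7, 12.7]
tcp_rot: [[0.031, 1.0, 0.0], [1.0, -0.031, 0.004], [0.004, 0.0, -1.0]]
ft_force: [1.1, 14.6, 4.3]
gripper_width: 0.645
grip_force: 43.7
```

```bash
python3 -m creep '[[0.2,0,0,0,0],[0,0,0,0,0],[0,0,0,0,0],[0,0,-3,0,0],[0,0,-4,0,0],[-2.87,-0.24,0,0,0],[-2.87,-0.24,0,0,0],[-2.87,-0.24,0,0,0],[-2.87,-0.24,0,0,0],[-2.87,-0.24,0,0,0],[0,0,0,-6.7,0],[0,0,0,-6.7,0],[0,0,0,-6.7,0],[0,0,0,-6.7,0],[0,0,0,0,0],[0,0,0,0,0],[0,0,0,0,0]]';python3 plan.py 585.4 -190.3 4.5 115; python3 look.py scene
```

```text
clock: 19.37
tcp_pos: [585.4, -189.5, 82.3]
tcp_rot: [[-0.42, 0.907, -0.0], [0.907, 0.42, -0.0], [-0.0, -0.0, -1.0]]
ft_force: [0.5, -0.0, -0.2]
gripper_width: 0.999
grip_force: 0.0
clock 19.4 tcp [ 585.4 -189.5   82.3] th 114.8 q6 -0.94 shift cm [-0.07 -0.03  7.78] turn -0.2
scene
[162. 196.] 301.2 -308.6 22.7 86.1 42.6 58.4 262.0
[352. 217.] 474.4 174.0 28.7 125.6 25.1 15.2 275.0
[387. 212.] 465.9 266.6 20.9 57.6 34.4 -8.3 211.0
[122. 256.] 501.7 -402.7 23.4 113.8 18.9 6.8 182.0
[340. 266.] 614.8 101.7 36.1 95.3 28.2 -9.0 374.0
[213. 276.] 586.8 -188.8 26.1 57.4 34.1 25.2 282.0
[100. 279.] 544.4 -448.0 19.2 61.2 4.7 4.2 44.0
[179. 282.] 591.1 -268.5 20.5 58.6 34.0 26.2 316.0
```

```bash
python3 -m creep '[[0,0,2.5,0,0],[0,0,3,0,0],[0,0,1.5,0,0],[0,0,0.8,0,0],[0,0,0,0,0],[0,0,0,0,0.8],[0,0,0,0,0.8],[0,0,0,0,0.8],[0,0,0,0,0.8],[0,0,0,0,0.8]]' 40;python3 plan.py 603 -2 70 88.2
```

```text
clock: 20.25
tcp_pos: [586.3, -189.8, 5.9]
tcp_rot: [[-0.423, 0.906, 0.002], [0.906, 0.423, -0.001], [-0.002, 0.002, -1.0]]
ft_force: [-0.7, 0.2, 7.4]
gripper_width: 0.647
grip_force: 43.4
clock 20.2 tcp [ 586.3 -189.8    5.9] th 115.0 q6 -0.94 shift cm [16.29  9.47 -6.43] turn 26.8
```

```bash
python3 -m creep '[[0,0,-2,0,0.8],[0,0,-3,0,0.8],[0,0,-2,0,0.8],[0,0,0,6.7,0.8],[0,0,0,6.7,0.8],[0,0,0,6.7,0.8],[0,0,0,6.7,0.8],[3.12,0.18,0,0,0.8],[3.12,0.18,0,0,0.8],[3.12,0.18,0,0,0.8],[3.12,0.18,0,0,0.8],[3.12,0.18,0,0,0.8],[3.12,0.18,0,0,0.8],[0,0,0,0,0.8],[0,0,0,0,0.8],[0,0,0,0,0.8]]';python3 plan.py 603 -2.5 15 88.2
```

```text
clock: 21.58
tcp_pos: [602.1, -3.1, 74.6]
tcp_rot: [[0.031, 1.0, 0.0], [1.0, -0.031, -0.0], [-0.0, 0.0, -1.0]]
ft_force: [-0.5, -0.8, -0.5]
gripper_width: 0.646
grip_force: 42.7
clock 21.6 tcp [602.1  -3.1  74.6] th 88.2 q6 -0.17 shift cm [0.06 0.09 5.96] turn 0.0
```

```bash
python3 -m creep '[[0.06,0.05,2,0,0.8],[0,0,2,0,0.8],[0,0,1.2,0,0.8],[0,0,0.7,0,0.8],[0,0,0.15,0,0.8],[0,0,0,0,0.8],[-0.2,0,0,0,0.8],[-0.2,0,0,0,0.8],[0,0,0,0,0.8],[0,0,0,0,0.8]]';python3 -m creep '[[-0.1,0,0,0,0.8],[-0.1,0,0,0,0.8],[-0.1,0,0,0,0.8],[0,0,0,0,0.8],[0,0,0,0,0.8]]'
```

```text
clock: 22.42
tcp_pos: [602.5, -6.3, 14.1]
tcp_rot: [[0.031, 1.0, 0.0], [1.0, -0.031, -0.0], [-0.0, 0.0, -1.0]]
ft_force: [-0.2, 1.3, -0.2]
gripper_width: 0.645
grip_force: 43.4
clock: 22.83
tcp_pos: [602.4, -7.4, 13.9]
tcp_rot: [[0.031, 1.0, 0.0], [1.0, -0.031, 0.002], [0.002, 0.0, -1.0]]
ft_force: [0.7, 8.7, 1.7]
gripper_width: 0.643
grip_force: 43.6
```

```bash
python3 -m creep '[[0.2,0,0,0,0],[0,0,0,0,0],[0,0,0,0,0],[0,0,-3,0,0],[0,0,-4,0,0],[-3.72,-0.05,0,0,0],[-3.72,-0.05,0,0,0],[-3.72,-0.05,0,0,0],[-3.72,-0.05,0,0,0],[-3.72,-0.05,0,0,0],[-3.72,-0.05,0,0,0],[-3.72,-0.05,0,0,0],[0,0,0,-7.1,0],[0,0,0,-7.1,0],[0,0,0,-7.1,0],[0,0,0,-7.1,0],[0,0,0,0,0],[0,0,0,0,0],[0,0,0,0,0]]';python3 look.py scene; python3 plan.py 591 -268.8 3.5 116.7
```

```text
clock: 24.42
tcp_pos: [590.8, -267.3, 83.8]
tcp_rot: [[-0.445, 0.895, -0.0], [0.895, 0.445, -0.0], [-0.0, -0.0, -1.0]]
ft_force: [-1.4, 0.2, 0.9]
gripper_width: 0.998
grip_force: 0.0
scene
[352. 217.] 473.6 175.3 28.3 126.3 25.8 15.9 287.0
[387. 212.] 465.2 266.7 20.5 58.4 33.6 -8.2 217.0
[122. 256.] 500.3 -400.6 23.3 110.9 19.3 11.1 179.0
[340. 266.] 615.2 101.9 36.0 93.2 28.1 -9.3 371.0
[100. 278.] 543.5 -448.5 18.9 61.6 4.8 4.6 45.0
[179. 283.] 590.8 -268.6 20.7 57.9 33.9 27.3 278.0
[306. 283.] 641.6 18.9 14.5 36.0 11.9 -88.8 49.0
[380. 291.] 697.1 173.0 19.5 89.2 44.0 -89.3 198.0
clock 24.5 tcp [ 590.8 -267.2   83.8] th 116.5 q6 -1.07 shift cm [-0.15 -0.06  8.03] turn -0.2
```

```bash
python3 -m creep '[[-0.15,-0.05,2.5,0,0],[0,0,3,0,0],[0,0,1.7,0,0],[0,0,0.9,0,0],[0,0,0,0,0],[0,0,0,0,0.8],[0,0,0,0,0.8],[0,0,0,0,0.8],[0,0,0,0,0.8],[0,0,0,0,0.8]]' 40;python3 plan.py 603 32 70 88.2
```

```text
clock: 25.3
tcp_pos: [592.0, -269.3, 4.7]
tcp_rot: [[-0.448, 0.894, 0.003], [0.894, 0.448, -0.002], [-0.003, 0.002, -1.0]]
ft_force: [0.2, 0.7, 6.5]
gripper_width: 0.641
grip_force: 43.3
clock 25.3 tcp [ 592.  -269.3    4.7] th 116.6 q6 -1.07 shift cm [26.42 14.5  -6.59] turn 28.4
```

```bash
python3 -m creep '[[0,0,-2,0,0.8],[0,0,-3,0,0.8],[0,0,-2,0,0.8],[0,0,0,7.1,0.8],[0,0,0,7.1,0.8],[0,0,0,7.1,0.8],[0,0,0,7.1,0.8],[3.76,0.1,0,0,0.8],[3.76,0.1,0,0,0.8],[3.76,0.1,0,0,0.8],[3.76,0.1,0,0,0.8],[3.76,0,0,0,0.8],[3.76,0,0,0,0.8],[3.76,0,0,0,0.8],[3.76,0,0,0,0.8],[0,0,0,0,0.8],[0,0,0,0,0.8],[0,0,0,0,0.8]]';python3 plan.py 604 31 14 88.2
```

```text
clock: 26.8
tcp_pos: [604.5, 31.4, 73.2]
tcp_rot: [[0.031, 1.0, 0.001], [1.0, -0.031, -0.0], [-0.0, 0.001, -1.0]]
ft_force: [-0.4, -0.6, -0.4]
gripper_width: 0.643
grip_force: 42.6
clock 26.8 tcp [604.5  31.4  73.2] th 88.2 q6 -0.11 shift cm [-0.03 -0.05  5.92] turn 0.0
```

```bash
python3 -m creep '[[0,-0.1,2,0,0.8],[0,0,2,0,0.8],[0,0,1.2,0,0.8],[0,0,0.6,0,0.8],[0,0,0.15,0,0.8],[0,0,0,0,0.8],[-0.2,0,0,0,0.8],[-0.2,0,0,0,0.8],[0,0,0,0,0.8],[0,0,0,0,0.8]]';python3 -m creep '[[-0.1,0,0,0,0.8],[-0.1,0,0,0,0.8],[0,0,0,0,0.8],[0,0,0,0,0.8]]'
```

```text
clock: 27.63
tcp_pos: [603.4, 27.6, 13.7]
tcp_rot: [[0.031, 1.0, 0.001], [1.0, -0.031, -0.0], [-0.0, 0.001, -1.0]]
ft_force: [0.0, 0.1, -1.2]
gripper_width: 0.644
grip_force: 42.6
clock: 27.97
tcp_pos: [603.3, 26.2, 13.5]
tcp_rot: [[0.031, 1.0, 0.0], [1.0, -0.031, 0.0], [0.0, 0.0, -1.0]]
ft_force: [0.4, 3.4, 0.2]
gripper_width: 0.644
grip_force: 42.7
```

```bash
python3 -m creep '[[0.1,0,0,0,0],[0,0,0,0,0],[0,0,0,0,0],[0,0,-3,0,0],[0,0,-4,0,0],[3.35,-2.09,0,0,0],[3.35,-2.09,0,0,0],[3.35,-2.09,0,0,0],[3.35,-2.09,0,0,0],[3.35,-2.09,0,0,0],[3.35,-2.09,0,0,0],[3.35,-2.09,0,0,0],[0,0,0,7.1,0],[0,0,0,0,0],[0,0,0,0,0],[0,0,0,0,0]]';python3 look.py scene; python3 plan.py 464.5 265.8 3.5 81.2
```

```text
clock: 29.3
tcp_pos: [464.8, 264.8, 83.3]
tcp_rot: [[0.152, 0.988, 0.0], [0.988, -0.152, -0.0], [-0.0, 0.0, -1.0]]
ft_force: [-0.6, -0.5, 0.1]
gripper_width: 0.999
grip_force: 0.0
scene
[417. 163.] 302.6 410.5 42.1 83.0 36.9 -42.5 79.0
[373. 165.] 291.3 273.2 42.0 72.6 39.3 38.4 80.0
[352. 217.] 474.3 174.9 28.8 126.8 26.0 16.0 286.0
[387. 212.] 465.8 266.3 20.9 58.7 34.4 -9.6 217.0
[122. 256.] 497.6 -400.6 23.4 104.3 18.9 12.5 181.0
[340. 266.] 614.2 101.9 36.2 93.5 27.7 -9.6 367.0
[100. 278.] 542.6 -448.6 19.1 64.2 5.1 5.1 44.0
[322. 281.] 643.0 53.4 14.2 37.3 12.3 -89.9 51.0
[380. 291.] 697.3 173.4 19.5 88.9 44.1 89.7 202.0
clock 29.4 tcp [464.8 264.7  83.3] th 81.2 q6 0.45 shift cm [ 0.1  -0.05  7.98] turn -0.0
```

```bash
python3 -m creep '[[0.1,-0.05,2.5,0,0],[0,0,3,0,0],[0,0,1.6,0,0],[0,0,0.9,0,0],[0,0,0,0,0],[0,0,0,0,0.8],[0,0,0,0,0.8],[0,0,0,0,0.8],[0,0,0,0,0.8],[0,0,0,0,0.8]]' 40;python3 plan.py 604 67 75 88.2
```

```text
clock: 30.18
tcp_pos: [464.8, 266.9, 4.8]
tcp_rot: [[0.154, 0.988, 0.003], [0.988, -0.154, 0.001], [0.001, 0.003, -1.0]]
ft_force: [0.0, -0.9, 6.4]
gripper_width: 0.646
grip_force: 42.9
clock 30.2 tcp [464.8 266.9   4.8] th 81.2 q6 0.46 shift cm [-17.61  16.85  -7.  ] turn -7.0
```

```bash
python3 -m creep '[[0,0,-2,0,0.8],[0,0,-3,0,0.8],[0,0,-2,0,0.8],[0,0,0,-7,0.8],[-2.81,2.09,0,0,0.8],[-2.81,2.09,0,0,0.8],[-2.81,2.09,0,0,0.8],[-2.81,2.09,0,0,0.8],[-2.81,2.09,0,0,0.8],[-2.81,2.09,0,0,0.8],[-2.81,2.09,0,0,0.8],[0,0,0,0,0.8],[0,0,0,0,0.8],[0,0,0,0,0.8]]';python3 plan.py 604 65 14.5 88.2
```

```text
clock: 31.35
tcp_pos: [603.3, 65.8, 73.5]
tcp_rot: [[0.032, 0.999, -0.0], [0.999, -0.032, 0.0], [0.0, -0.0, -1.0]]
ft_force: [-1.8, 0.2, -0.4]
gripper_width: 0.643
grip_force: 42.6
clock 31.4 tcp [603.3  65.8  73.5] th 88.1 q6 -0.05 shift cm [-0.08  0.07  5.9 ] turn -0.1
```

```bash
python3 -m creep '[[-0.08,0.05,2,0,0.8],[0,0,2,0,0.8],[0,0,1.2,0,0.8],[0,0,0.6,0,0.8],[0,0,0.15,0,0.8],[0,0,0,0,0.8],[-0.2,0,0,0,0.8],[-0.2,0,0,0,0.8],[0,0,0,0,0.8],[0,0,0,0,0.8]]';python3 -m creep '[[-0.1,0,0,0,0.8],[-0.1,0,0,0,0.8],[-0.1,0,0,0,0.8],[0,0,0,0,0.8],[0,0,0,0,0.8]]'
```

```text
clock: 32.18
tcp_pos: [604.6, 61.0, 14.8]
tcp_rot: [[0.033, 0.999, 0.002], [0.999, -0.033, 0.001], [0.001, 0.002, -1.0]]
ft_force: [1.4, 5.3, 2.2]
gripper_width: 0.641
grip_force: 42.9
clock: 32.6
tcp_pos: [604.6, 60.9, 14.8]
tcp_rot: [[0.033, 0.999, 0.003], [0.999, -0.033, 0.005], [0.005, 0.003, -1.0]]
ft_force: [1.9, 20.5, 2.6]
gripper_width: 0.642
grip_force: 43.0
```

```bash
python3 -m creep '[[0.3,0,0,0,0],[0,0,0,0,0],[0,0,0,0,0],[0,0,-3,0,0],[0,0,-4,0,0],[0,-3.5,-2,0,0],[0,-3.5,-2,0,0],[0,-3.5,0,0,0],[0,-3.5,0,0,0],[0,-3.5,0,6.8,0],[0,0,0,6.8,0],[0,0,0,6.8,0],[0,0,0,6.8,0],[0,0,0,6.8,0],[0,0,0,6.8,0],[0,0,0,6.8,0],[0,0,0,6.8,0],[0,0,0,6.8,0],[0,0,0,6.8,0],[0,0,0,6.8,0]]'
cat > w.py <<'E'
from seg import *
for n in('top','scene'):
    p,d=grab(n); P=cloud(n,d)
    m=(P[...,2]>22)&(P[...,2]<40)&(P[...,0]>380)&(P[...,0]<560)&(P[...,1]>100)&(P[...,1]<230)
    Q=P[m][:,:2]; print(n,len(Q))
    if len(Q)<50: continue
    c=Q.mean(0); u=np.linalg.svd(Q-c,full_matrices=False)[2][0]; u*=np.sign(u[0])
    for _ in range(2):
        v=np.array([-u[1],u[0]]); s=(Q-c)@u; t=(Q-c)@v
        b=np.round(s/6); e=np.array([[s[b==k].mean(),t[b==k].min(),t[b==k].max()] for k in np.unique(b) if (b==k).sum()>3])
        f=np.polyfit(e[1:-1,0],e[1:-1,1],1); a=np.arctan(f[0]); u=u*np.cos(a)+v*np.sin(a)
    v=np.array([-u[1],u[0]]); s=(Q-c)@u; t=(Q-c)@v
    print('yaw',np.degrees(np.arctan2(u[1],u[0])),'len',np.ptp(s),'s edges',s.min(),s.max())
    k=s<s.min()+32; tm=(np.percentile(t[k],2)+np.percentile(t[k],98))/2; print('butt w',np.ptp(t[k]),'tipw',np.ptp(t[s>s.max()-12]))
    mid=(s.min()+s.max())/2; print('butt',c+u*(mid-62.5+17.5)+v*tm)
    if n=='scene':
        cv2.imwrite('pics/w_scene.png',cv2.convertScaleAbs(cv2.resize(p[150:350,220:450],None,fx=3,fy=3)[...,::-1],alpha=1.3))
E
python3 w.py; python3 plan.py 430 163 75 13
```

```text
clock: 34.27
tcp_pos: [429.1, 65.7, 123.9]
tcp_rot: [[0.974, 0.224, 0.0], [0.224, -0.974, -0.001], [0.0, 0.001, -1.0]]
ft_force: [-0.5, 0.1, -0.3]
gripper_width: 1.0
grip_force: 0.0
top 31
scene 291
yaw 15.065901220754357 len 126.45620357484484 s edges -59.13307952349822 67.32312405134661
butt w 25.038912144411885 tipw 11.920126139854762
butt [402.83443571 151.53041052]
clock 34.4 tcp [429.1  65.8 123.9] th 13.2 q6 1.22 shift cm [ 2.31 -9.44  4.89] turn 0.2
```

View pics/w_scene.png

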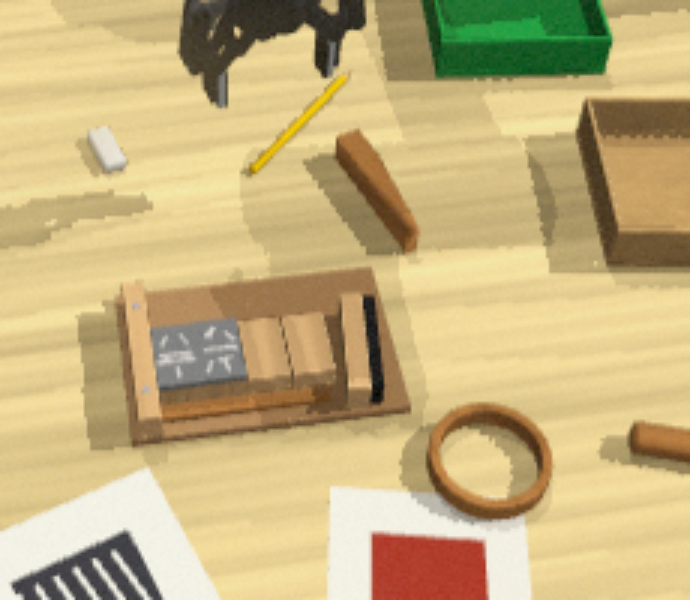

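The picture shows the row closed up from the stop rail: two lino blocks and two fillers, at crop (160–335, 350). The wedge has been knocked about 27 mm towards the robot. Its butt is now at crop (350,140).

```bash
python3 -m creep '[[-0.22,-2.97,1,-1.9,0.3],[-0.22,-2.97,1,0,0.3],[-0.22,-2.97,1,0,0.3],[0,0,0,0,0.3],[0,0,0,0,0.3],[0,0,0,0,0.3]]';python3 plan.py 402.3 151.2 5.5 15
```

```text
clock: 34.87
tcp_pos: [400.7, 150.4, 94.1]
tcp_rot: [[0.964, 0.265, 0.001], [0.265, -0.964, -0.0], [0.001, 0.0, -1.0]]
ft_force: [0.1, -0.1, -0.3]
gripper_width: 0.701
grip_force: 0.0
clock 34.9 tcp [400.7 150.4  94.1] th 15.4 q6 1.39 shift cm [ 0.17 -0.04  8.86] turn 0.4
```

```bash
python3 -m creep '[[0.17,-0.04,3,0.3,0.3],[0,0,3,0,0.3],[0,0,1.8,0,0.3],[0,0,1,0,0.3],[0,0,0,0,0.3],[0,0,0,0,0.9],[0,0,0,0,0.9],[0,0,0,0,0.9],[0,0,0,0,0.9],[0,0,0,0,0.9],[0,0,0,0,0.9]]' 100;python3 plan.py 473 93 70 -1.8
```

```text
clock: 35.78
tcp_pos: [402.6, 151.5, 7.1]
tcp_rot: [[0.966, 0.258, 0.002], [0.258, -0.966, -0.0], [0.002, 0.001, -1.0]]
ft_force: [-1.5, -2.7, 9.3]
gripper_width: 0.239
grip_force: 98.8
clock 35.8 tcp [402.6 151.5   7.1] th 15.0 q6 1.40 shift cm [ 5.31  7.48 -6.28] turn 16.8
```

```bash
python3 -m creep '[[0,0,-2,0,0.9],[0,0,-3,0,0.9],[0,0,-2,0,0.9],[0,0,0,5.6,0.9],[0,0,0,5.6,0.9],[0,0,0,5.6,0.9],[2.41,1.81,0,0,0.9],[2.41,1.81,0,0,0.9],[2.41,1.81,0,0,0.9],[0,0,0,0,0.9],[0,0,0,0,0.9],[0,0,0,0,0.9]]';python3 plan.py 473.3 95 16 -1.8
python3 - <<'E'
from h import *
p,d=grab('scene'); cv2.imwrite('pics/w2.png',cv2.convertScaleAbs(cv2.resize(p[150:330,220:420],None,fx=3.2,fy=3.2)[...,::-1],alpha=1.3))
E
```

```text
clock: 36.78
tcp_pos: [471.8, 95.2, 76.0]
tcp_rot: [[0.999, -0.032, -0.0], [-0.032, -0.999, 0.0], [-0.0, -0.0, -1.0]]
ft_force: [-1.2, 0.8, -0.7]
gripper_width: 0.233
grip_force: 98.0
clock 36.8 tcp [471.8  95.2  76. ] th -1.9 q6 1.56 shift cm [0.16 0.01 6.  ] turn -0.1
```

View pics/w2.png

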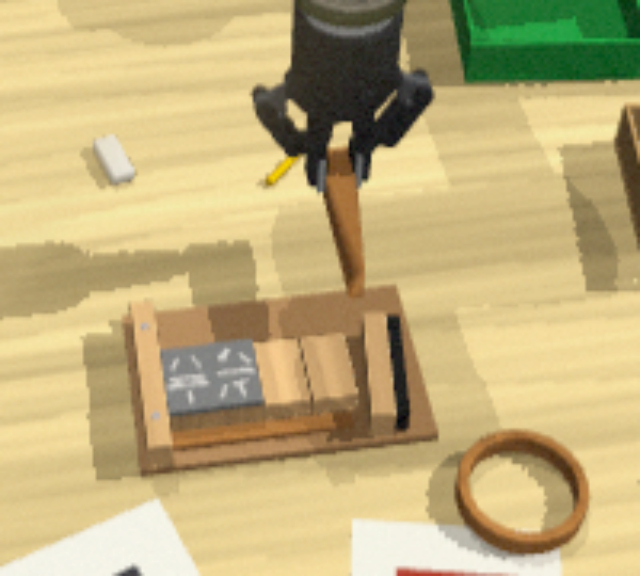

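The wedge is held level, with its tip at (355,290) pointing into the gap mouth. The row is undisturbed.

```bash
python3 -m creep '[[0.1,0,2,0,0.9],[0,0,2,0,0.9],[0,0,1.3,0,0.9],[0,0,0.6,0,0.9],[0,0,0.1,0,0.9],[0,0,0,0,0.9],[0,0,0,0,0.9]]' && python3 -m creep '[[0.5,0,0,0,0.9],[0.5,0,0,0,0.9],[0.5,0,0,0,0.9],[0.5,0,0,0,0.9],[0.3,0,0,0,0.9],[0,0,0,0,0.9],[0,0,0,0,0.9]]'; python3 plan.py 526.8 94 16 -1.8
```

```text
clock: 37.42
tcp_pos: [473.7, 95.2, 16.6]
tcp_rot: [[0.999, -0.032, 0.001], [-0.032, -0.999, -0.0], [0.001, 0.0, -1.0]]
ft_force: [0.0, -0.0, -0.9]
gripper_width: 0.235
grip_force: 98.0
clock: 38.0
tcp_pos: [496.4, 94.2, 15.7]
tcp_rot: [[0.999, -0.033, 0.0], [-0.033, -0.999, -0.0], [0.0, 0.0, -1.0]]
ft_force: [-0.5, -0.7, -0.8]
gripper_width: 0.236
grip_force: 98.0
clock 38.0 tcp [496.4  94.2  15.7] th -1.9 q6 1.56 shift cm [ 3.04 -0.08 -0.03] turn -0.1
```

```bash
python3 -m creep '[[0.3,0.1,0.05,0,0.9],[0.3,0.05,0,0,0.9],[0.3,0,0,0,0.9],[0,0,0,0,0.9],[0,0,0,0,0.9]]' 120; python3 -m creep '[[0.3,0,0,0,0.9],[0.3,0,0,0,0.9],[0.3,0,0,0,0.9],[0,0,0,0,0.9],[0,0,0,0,0.9]]'; python3 plan.py 530 94 16 -1.8
```

```text
clock: 38.42
tcp_pos: [505.5, 92.4, 15.3]
tcp_rot: [[0.999, -0.033, 0.001], [-0.033, -0.999, -0.0], [0.001, 0.0, -1.0]]
ft_force: [0.2, -0.5, -0.2]
gripper_width: 0.228
grip_force: 121.6
clock: 38.83
tcp_pos: [514.7, 92.0, 15.3]
tcp_rot: [[0.999, -0.033, 0.001], [-0.033, -0.999, -0.0], [0.001, 0.0, -1.0]]
ft_force: [0.8, -1.8, -0.1]
gripper_width: 0.225
grip_force: 121.5
clock 38.8 tcp [514.7  92.   15.3] th -1.9 q6 1.56 shift cm [ 1.52 -0.25 -0.07] turn -0.1
```

```bash
python3 -m creep '[[0.3,0,0,0,0.9],[0.3,0,0,0,0.9],[0.3,0,0,0,0.9],[0,0,0,0,0.9],[0,0,0,0,0.9]]'; python3 -m creep '[[0.3,0,0,0,0.9],[0.3,0,0,0,0.9],[0.3,0,0,0,0.9],[0.1,0,0,0,0.9],[0,0,0,0,0.9],[0,0,0,0,0.9],[0,0,0,0,0.9]]'; python3 plan.py 530 94 16 -1.8
```

```text
clock: 39.25
tcp_pos: [523.7, 91.7, 15.3]
tcp_rot: [[0.999, -0.033, 0.001], [-0.033, -0.999, -0.0], [0.001, 0.0, -1.0]]
ft_force: [0.5, -4.4, -1.0]
gripper_width: 0.231
grip_force: 121.6
clock: 39.83
tcp_pos: [532.9, 91.4, 15.2]
tcp_rot: [[0.999, -0.032, -0.001], [-0.032, -0.999, -0.0], [-0.001, 0.0, -1.0]]
ft_force: [-4.0, -4.3, 2.1]
gripper_width: 0.224
grip_force: 121.9
clock 39.8 tcp [532.9  91.4  15.2] th -1.9 q6 1.56 shift cm [-0.3  -0.25 -0.08] turn -0.1
```

```bash
cat > r.py <<'E'
import sys
from seg import *
def fit(n,d,yr,x0=605):
    P=cloud(n,d); m=(P[...,2]>33)&(P[...,2]<41)&(P[...,0]>570)&(P[...,0]<655)&(P[...,1]>yr[0])&(P[...,1]<yr[1])
    Q=P[m][:,:2]; b=np.round(Q[:,0]/8); e=np.array([[Q[b==k][:,0].mean(),Q[b==k][:,1].mean(),Q[b==k][:,1].max()] for k in np.unique(b) if (b==k).sum()>5])
    return np.polyval(np.polyfit(e[:,0]-x0,e[:,2],1),0)
p,d=grab('scene'); print('rail outer y: start',fit('scene',np.load('scene0.npy'),(100,125)),'now',fit('scene',d,(100,128)))
cv2.imwrite(f'pics/{sys.argv[1]}.png',cv2.convertScaleAbs(cv2.resize(p[170:330,240:420],None,fx=3.5,fy=3.5,interpolation=cv2.INTER_CUBIC)[...,::-1],alpha=1.3))
p,d=grab('top'); print('top start',fit('top',np.load('top0.npy'),(100,125)),'now',fit('top',d,(100,128)))
E
python3 r.py w3
```

```text
rail outer y: start 116.6038384112704 now 120.21163414501623
top start 115.67005804878909 now 120.83630350306103
```

View pics/w3.png

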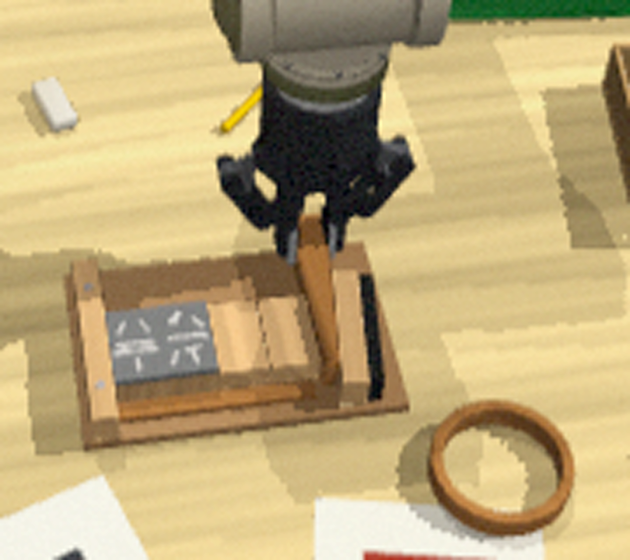

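The wedge sits in the gap, with its tip at (330,380), and the rail has moved out about 4 mm. I release it and back off.

```bash
python3 -m creep '[[0,0,0,0,0.6],[0,0,0,0,0.6],[0,0,0,0,0.6],[0,0,-2,0,0.6],[0,0,-3,0,0.6],[0,0,-3.5,0,0.6],[0,0,-3.5,0,0.6],[-3.5,0,-2,0,0.6],[-3.5,0,-1,0,0.6],[-3.5,0,0,0,0.6],[-3.5,0,0,0,0.6],[-3.5,0,0,0,0.6],[0,0,0,0,0.6],[0,0,0,0,0.6]]'; python3 r.py w4
python3 - <<'E'
from seg import *
p,d=grab('scene'); q,e=grab('top')
for n,dd in(('scene',d),('top',e)):
    P=cloud(n,dd)
    m=(P[...,2]>22)&(P[...,2]<45)&(P[...,0]>480)&(P[...,0]<562)&(P[...,1]>70)&(P[...,1]<115)
    Q=P[m]; print(n,len(Q),Q.min(0),Q.max(0),cv2.minAreaRect(Q[:,:2].astype(np.float32)))
    for s in segs(n,dd):
        if s[1]<580 and s[2]<-300: print(s)
E
```

```text
clock: 41.1
tcp_pos: [357.7, 97.6, 165.8]
tcp_rot: [[0.999, -0.032, 0.002], [-0.032, -0.999, 0.0], [0.002, -0.0, -1.0]]
ft_force: [1.1, -0.1, 0.4]
gripper_width: 0.4
grip_force: 0.0
rail outer y: start 116.6038384112704 now 118.01305486015872
top start 115.67005804878909 now 118.52955110831334
scene 153 [514.57704272  79.18242268  22.20286551] [561.74989251 102.53007877  41.6210839 ] ((538.2052001953125, 91.21502685546875), (22.23299789428711, 47.88014221191406), 87.68641662597656)
(array([165., 194.]), 293.9417419433594, -304.08636474609375, np.float64(22.900402305415014), 86.96990966796875, 59.80699157714844, 60.414756774902344, 466)
(array([125., 265.]), 505.3570861816406, -408.8026123046875, np.float64(33.542855921097384), 185.72987365722656, 117.31608581542969, 10.944222450256348, 354)
(array([122., 256.]), 500.25494384765625, -401.063232421875, np.float64(23.37884747644612), 109.9142074584961, 18.90232276916504, 10.814360618591309, 181)
top 166 [514.45419956  79.71165769  29.67161634] [561.96602362 101.20782858  44.37540518] ((538.2092895507812, 90.48233032226562), (21.3182315826416, 47.4039192199707), 89.6174545288086)
(array([427., 193.]), 505.22119140625, -408.41180419921875, np.float64(35.7416318202505), 180.0431365966797, 116.31441497802734, 10.925321578979492, 224)
(array([438., 199.]), 501.1770324707031, -401.893310546875, np.float64(24.309750012814266), 110.51255798339844, 20.476869583129883, 8.939888000488281, 164)
(array([403., 275.]), 292.62689208984375, -305.4159240722656, np.float64(24.049263102812894), 85.39502716064453, 56.014793395996094, 61.424156188964844, 548)
```

View pics/w4.png

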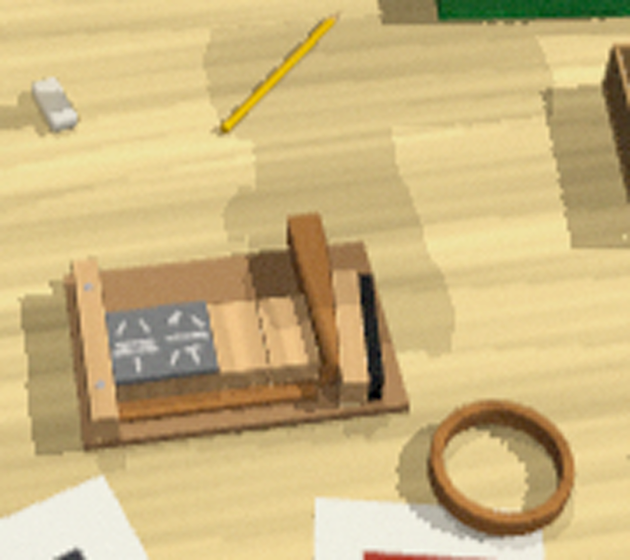

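The released wedge is still in place, square in the gap, with its butt at (305,220). I measure the rail's give by the sub-pixel wood-to-rubber edge in the start and current pictures.

```bash
cat > edge.py <<'E'
from h import *
def proj(n,X):
    c,k,D=K(n); E=np.linalg.inv(np.array(c['extrinsics'])); Y=X@E[:3,:3].T+E[:3,3]; Y=Y*[1,-1,-1]
    return cv2.projectPoints(Y.reshape(-1,1,3),np.zeros(3),np.zeros(3),k,D)[0].reshape(-1,2)
ys=np.arange(95,135,0.25)
for n in('top','scene'):
    now=grab(n)[0]; old=np.load(n+'p0.npy'); r=[]
    for im in(old,now):
        prof=0
        for x in np.arange(580,646,2):
            yy=ys-0.165*(x-612); uv=proj(n,np.c_[np.full_like(yy,x),yy,np.full_like(yy,36)]).astype(np.float32)
            prof=prof+cv2.remap(im[...,0].astype(np.float32),uv[:,0].copy().reshape(1,-1),uv[:,1].copy().reshape(1,-1),cv2.INTER_LINEAR)[0]
        g=np.gradient(cv2.GaussianBlur(prof.reshape(1,-1),(0,0),3)[0]); i=g[:110].argmin(); w=slice(max(i-8,0),i+9)
        r.append((ys[w]*np.minimum(g[w],0)).sum()/np.minimum(g[w],0).sum())
    print(n,np.round(r,2),'give mm',round(r[1]-r[0],2))
E
python3 edge.py; python3 plan.py 490 94 22 -1.8
```

```text
top [106.01 109.73] give mm 3.72
scene [106.29 110.04] give mm 3.76
clock 41.4 tcp [358.9  97.2 165.2] th -1.9 q6 1.55 shift cm [13.12 -0.11 14.31] turn -0.1
```

Both views agree on 3.7 mm of give. Last check: row heights and the tin.

Run:
```python
from h import *
p,d=grab('top'); P=cloud('top',d); q,e=grab('scene'); S=cloud('scene',e)
for yb in(-61,-27,7,41):
    y=19.8+yb
    for n,A in(('top',P),('scene',S)):
        m=(abs(A[...,1]-y)<13)&(abs(A[...,0]-603)<20)&(A[...,2]>15); Q=A[m]; c=np.linalg.lstsq(np.c_[Q[:,:2]-Q[:,:2].mean(0),np.ones(len(Q))],Q[:,2],rcond=None)[0]
        B=A[(abs(A[...,1]-y)<10)&(A[...,2]>22)&(A[...,0]>560)&(A[...,0]<650)]; print(yb,n,'z %.1f'%c[2],'tilt',c[:2].round(3),'x',np.percentile(B[:,0],[1,99]).round(1))
cv2.imwrite('pics/end.png',cv2.convertScaleAbs(cv2.resize(np.hstack([p[110:240,230:330],p[145:275-0,400:500]]),None,fx=3.5,fy=3.5,interpolation=cv2.INTER_CUBIC)[...,::-1],alpha=1.7))
```

```text
-61 top z 33.5 tilt [-0.002  0.005] x [573.7 630. ]
-61 scene z 33.1 tilt [-0.007 -0.004] x [575.2 631.3]
-27 top z 33.6 tilt [0.002 0.025] x [574.2 630.3]
-27 scene z 33.1 tilt [-0.019 -0.008] x [575.8 631.6]
7 top z 28.2 tilt [-0.017  0.029] x [575.6 631.5]
7 scene z 27.7 tilt [-0.01  0.  ] x [576.5 632.6]
41 top z 28.0 tilt [ 0.01  -0.032] x [576.2 631.6]
41 scene z 27.5 tilt [0.013 0.004] x [577.9 634.7]
```

View pics/end.png

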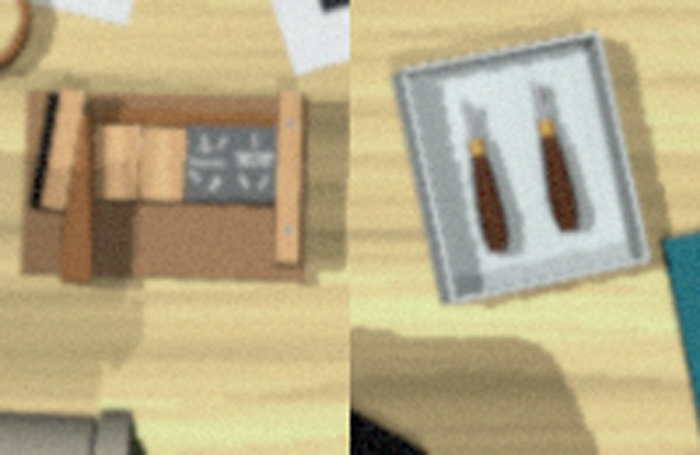

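Both cutters lie in the tin, at (490,195) and (560,175). The row is flat and square, and the wedge sits at (78,200). The job is ready to hand in.

```bash
python3 -c "
from workcell import order
print(order.finish_job())"
```

```text
the job is handed in; nothing more can be done
None
```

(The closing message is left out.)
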